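Load the hoof pick into the sanitiser tin, shut the lid, start it with the spring toggle

ROBOT

A 6-joint arm with a two-finger parallel gripper is mounted at the origin on the work surface. World frame = base frame: x ahead of the robot, y to its left, z up, the work surface at z = 0. Lengths are in m, angles in rad, forces in N, time in s.
With the tool pointing down it reaches from about 0.4 to 0.825 m from the base axis. Payload 7 kg.
Tool frame: the origin (TCP) lies on the centre line of the jaws, within the pads' length; the fingertips stand 22 mm ahead of it and the grasp point (between the pads) lies 3 mm ahead of it; z points along the fingers, y is the line along which they close (so a half turn about z gives the same grasp; the last joint's range is limited). The gripper opens to 88 mm and grips with 3 to 60 N. Pads are 19 mm wide; open, the fingers measure 130 mm over their backs; the gripper's body (78 mm by 193 mm) begins 47 mm behind the grasp point.
Start: joints at [-1.045, 0.359, 0.012, 0, -1.224, -0.288], TCP at [0.159, -0.656, 0.249] pointing down, gripper open.
Joint ranges: [-3.07, 3.07], [-1.43, 2.12], [-1.02, 1.25], [-3.03, 1.67], [-3.05, -0], [-3.03, 3.03]. Speed limits (rad/s): [2.39, 2.39, 3.01, 3.14, 3.14, 3.14].

INTERFACE

Orientations are given as [roll, pitch, yaw] about the fixed x, y, z axes, in that order (R = Rz(yaw) Ry(pitch) Rx(roll)).
In Python, from station import arm gives the robot as it stands.
- The arm moves only by the tool arm_command, never from a script. Its argument "series" is one flat list of numbers, 7 for each row, row after row: the turn, a rotation vector about the tool's x, y, z each as a share of 90 degrees, from -1 to 1, then the shift along the tool's x, y, z each as a share of 0.1 m, from -1 to 1, then the opening, from 0 (shut) to 1 (fully open). A call has 1 to 8 rows; each row is the pose to reach, as a shift and turn from the pose commanded when the call began, along the tool's axes at that moment; what a row does not reach only later rows make up. A row lasts 1/8 s, in which the tool goes at most 62.5 mm and 10.7 degrees, less where a joint would pass 70% of its speed; a pose out of reach is approached as far as the arm can. A call with a number of a shift or a turn outside -1 to 1 is refused whole. A call with a gripper value outside its range is refused whole. The fingers move at their own pace and stop on an object; "force" is the grip in N (left out, the last holds). Time passes only in rows, so rows that repeat a pose let the fingers close. It gives the time, the measured TCP pose, the force, the opening and the grip force at its end, in the units of the state.
- arm.get_state(): the state, without advancing time (a new reading comes with each control period).
- arm.grab_frame(name): name is "scene" or "top" or "wrist"; returns the picture (420x560x3 uint8, blue, green, red); there is no depth.
- arm.camera_model(name): a dict with "fovy" (degrees; the focal length in pixels is half the picture's height over the tangent of half this angle, whatever the lens; pixels are square), "cx", "cy" (the principal point, pixels), "pose" (4x4, takes a point from camera to world coordinates). Camera axes: x right, y down, z forward; pixel columns grow to the right and rows downward; lengths in m; the calibration is good to about 2 mm. A picture is of the moment at which its call begins: read the wrist's pose just before it. camera_model takes no time and is no camera call; for the wrist camera it gives the pose at the moment of the call.
- arm.job_done(): hands the job in; it is judged then, once.
The state is a dict: "t": time; "q": joint angles; "qd": joint speeds; "joint_efforts": joint torques, N m; "eef_pos": TCP position; "ee_rot": TCP orientation; "force": force on the tool from outside, world axes, zero at the start; "moment": the same for the moment, N m; "width": finger opening in m; "gripper_force": force on a finger pad.
Only numpy, scipy, OpenCV 4.12 (cv2) and the standard library are available. Lean on these libraries where they do the work, as an engineer would, in place of code of your own. Each camera call takes 0.05 s, during which the arm holds its last target. There are 200 camera calls.

TASK

The hoof pick is washed and due in the sanitiser: lay it flat inside the open aluminium tin (set it down, do not drop it in) and bring the lid down gently until it is fully shut. Then press the spring-loaded chrome toggle on the post down to its stop and let it spring back up, which starts the lamp. Never work the toggle while the lid is open, and leave everything else on the bench where it stands.

Things in the scene. Friction and masses are not known exactly. Their poses are not given: they have to be found in the camera images.
- pick: Hoof pick, plain steel, 0.12 to 0.21 kg, 174 mm long, 10 mm thick, lying flat on the bench. Origin: underside, near the middle of its straight flat grip and the centre of mass; x along the grip to the hooked end, z up. Grip: 14 mm wide (y), from x = -62 to 38 mm. At the -x end an eye 29 mm wide, out to x = -90; at the other end the bar bends over to +y: out to x = 84, tip at y = 47.
- pick_eye (a point): Outer end of the hoof pick's eye, at half thickness (pick frame -87, 0, 5 mm).
- pick_hook (a point): Outside of the bend at the hoof pick's hooked end, at half thickness (pick frame 81, 22, 5 mm).
- tin: Sanitiser tin: open-topped aluminium box fixed to the bench, 160 mm deep (x), 230 mm long (y), 65 mm high; walls 3 mm. Origin: centre of its underside, on the bench top; z up. The lid is hinged along the far (+x) rim. A wire rack covers the floor: things lie on it 14 mm above the origin. The pick fits lying flat only lengthwise, along y, hook to either side.
- tin_floor (a point): Centre of the wire rack's top inside the tin, 14 mm above the tin's origin; axes as the tin's.
- lid (a joint): Lid angle in rad: 0 fully shut (flat on the rim), growing as it opens; starts wide open near upright, stop at 1.9. Stiff friction hinge (about 0.4 N m): the lid stays at any angle and does not fall, so it must be pushed down all the way, with about 1 to 3 N at its free edge.
- lid_hinge (a point): Middle of the lid's hinge axis: 80 mm along +x and 66 mm above the tin's origin. The axes are the lid's: y along the hinge; shut, they stand as the tin's, and the lid reaches along -x from here.
- lid_front (a point): Middle of the lid's free edge on its outer face (lid frame -163, 0, 4 mm). The lid is a 4 mm sheet 238 mm long, its outer face 4 mm to the +z side of the hinge axis (70 mm above the bench when shut), with a 12 mm skirt, a 60 mm wide thumb lip that sticks out 14 mm at the free edge, and inside at mid depth a lamp tube standing 20 mm off.
- post: Galvanized service post fixed to the bench, 85 mm wide (y), 60 deep (x), 346 high. Origin: centre of its foot, on the bench top; z up. Its front faces its own -x and has a chrome switch plate 70 by 115 mm, 4 mm thick, centred 150 mm up. From 242 to 320 mm up a grey outlet cover stands 24 mm out: a hand straight above the toggle meets it, so come with the fingers tilted in under it.
- toggle (a joint): Toggle angle in rad: 0 at rest, pointing out from the plate and up by 0.28 rad; grows as it is pressed down, stop at 0.56 (pointing down by 0.28 rad). A spring always returns it to 0; pressing at its tip takes about 2 N at rest and 4 N at the stop.
- toggle_pivot (a point): The toggle's pivot, on the centre of the plate's face (post frame -34, 0, 150 mm); axes as the post's, the toggle points along -x.
- toggle_tip (a point): Tip of the toggle, a round chrome bat 32 mm long from its pivot and 9 mm thick.
- hook: Yellow plastic hanger hook, 112 mm long, lying flat; leave alone. It and the hoof pick may lie in either of the same two places. Origin: underside, near the middle.
- bucket: Blue plastic bucket of clothespins, 152 mm across, 130 mm high; leave alone. Origin: centre of the underside.
- pin_a: Wooden clothespin, 74 by 12 by 10 mm, lying flat on the robot's side of the tin and the post; leave alone. Origin: centre of the underside.
- pin_b: Wooden clothespin, same size, behind the tin; leave alone. Origin: centre of the underside.
- brush: Wooden scrubbing brush, 120 by 50 by 44 mm; leave alone. Origin: centre of the underside.
- wrench: Steel wrench lying flat, near the robot; leave alone.
- jar: Glass jar with a metal cap, 68 mm across, 90 mm high; leave alone. Origin: centre of the underside.
- soap: White plastic bottle, 72 mm across, 200 mm high; leave alone. Origin: centre of the underside.
Mind the look-alikes: they are no part of the job. Leave any green look-alike of the pick alone.

How it is judged:
On the way, in this order (a step that is already met when the one before it is completed fails the run):
1. the hoof pick lies flat inside the tin, let go and still (x of pick_eye in the frame of tin between -0.08 and 0.08 m and y of pick_eye in the frame of tin between -0.115 and 0.115 m and z of pick_eye in the frame of tin between 0.01 and 0.035 m and x of pick_hook in the frame of tin between -0.08 and 0.08 m and y of pick_hook in the frame of tin between -0.115 and 0.115 m and z of pick_hook in the frame of tin between 0.01 and 0.035 m and contact force between pick and the fingers below 0.1 N and linear speed of pick below 0.03 m/s), for 0.2 s.
2. the lid is fully shut over it (value of joint lid below 0.03 rad and x of pick_eye in the frame of tin between -0.08 and 0.08 m and y of pick_eye in the frame of tin between -0.115 and 0.115 m and z of pick_eye in the frame of tin between 0.01 and 0.035 m and x of pick_hook in the frame of tin between -0.08 and 0.08 m and y of pick_hook in the frame of tin between -0.115 and 0.115 m and z of pick_hook in the frame of tin between 0.01 and 0.035 m), for 0.2 s.
3. with the lid shut, the toggle is pressed down to its stop (value of joint lid below 0.03 rad and value of joint toggle above 0.5 rad), for 0.05 s.
4. the toggle is let go and has sprung back up (value of joint lid below 0.03 rad and value of joint toggle below 0.06 rad and contact force between toggle and anything else below 0.1 N), for 0.2 s.
At the end, for the whole second after the job is handed in: The hoof pick lies flat and still on the rack inside the tin, the lid is fully shut (within 0.03 rad), and the toggle, after being pressed to its stop (past 0.5 of 0.56 rad) with the lid shut, is back up at rest (within 0.06 rad) (all of step 2 and contact force between pick and the fingers below 0.1 N and linear speed of pick below 0.03 m/s and value of joint toggle below 0.06 rad and velocity of joint toggle below 0.05 rad/s); the robot touches nothing.
It fails at once if the hoof pick is dropped: it falls free from above the tin's rim (contact force between pick and anything else below 0.01 N and height (world z) of pick above 0.075 m).
It fails at once if the lid is slammed (swings shut faster than 4 rad/s) (velocity of joint lid below -4 rad/s).
It fails at once if the toggle is worked while the lid is open (value of joint toggle above 0.3 rad and value of joint lid above 0.1 rad).
It fails at once if one of the other things on the bench (hook, bucket, clothespins, brush, wrench, jar, bottle) is moved more than 3 cm (distance of any of bucket, hook, pin_a, pin_b, brush, wrench, jar, soap from where it was at the start of the episode above 0.03 m).
It also fails if it takes over 70 s, if anything falls off the work surface, if the arm or the gripper's body presses on something with over 40 N, if the wrist force passes 120 N, or if a joint passes its speed limit or range.

## Working session

There is one attempt and no reset: what is moved stays moved. The work goes in short steps, Python scripts to look and compute and a tool call to move; the robot and the scene stay as the last step left them, time stands still between calls to the robot, and variables do not carry over. Pictures are saved under pics/ and viewed, at most 10 in all, crops included, and the job is handed in when it is done.

Besides the shell and the picture viewer there is one more tool, called after "Call:" in YAML: its name, and indented under it one key for each argument. arm_command: Moves the arm, as the interface text tells. Its arguments: {"type":"object","properties":{"series":{"type":"array"},"force":{"type":"number"}},"required":["series"]}

```bash
ls; mkdir -p pics; python3 - <<'E'
from station import arm
import cv2,numpy as np
np.set_printoptions(precision=4,suppress=True)
print(arm.get_state())
for n in("scene","top"):
    cv2.imwrite(f"pics/{n}0.png",arm.grab_frame(n)); print(n,arm.camera_model(n))
print(arm.camera_model("wrist"))
E
```

```text
pics
{'t': 0.0, 'q': array([-1.0449,  0.3594,  0.0111, -0.0004, -1.2241, -0.2881]), 'qd': array([-0.0016, -0.0006,  0.0005, -0.0003,  0.0005, -0.0006]), 'joint_efforts': array([  0.0001, -58.2715,  29.3064,   6.9977,   0.007 ,  -0.0001]), 'eef_pos': array([ 0.1589, -0.6556,  0.2476]), 'ee_rot': array([ 3.1399, -0.0001, -2.9039]), 'force': array([-0.2873,  0.9443,  0.1832]), 'moment': array([-0.0291, -0.0298, -0.0449]), 'gripper_force': 0.0, 'width': 0.08789469924717226}
scene {'fovy': 45.717799449422074, 'cx': 275.08803885492307, 'cy': 214.8929571955179, 'pose': array([[ 0.5689,  0.6882, -0.4503,  1.1323],
       [ 0.8223, -0.4708,  0.3195, -0.4945],
       [ 0.0079, -0.552 , -0.8338,  1.2357],
       [ 0.    ,  0.    ,  0.    ,  1.    ]])}
top {'fovy': 52.86100537171514, 'cx': 279.1872814511649, 'cy': 207.43223215936436, 'pose': array([[-0.0065, -0.9975,  0.0702,  0.4374],
       [-1.    ,  0.0066,  0.002 , -0.0932],
       [-0.0025, -0.0702, -0.9975,  1.6211],
       [ 0.    ,  0.    ,  0.    ,  1.    ]])}
{'fovy': 70.72695037708677, 'cx': 276.39028725883105, 'cy': 213.5199162464006, 'pose': array([[-0.2364,  0.9384,  0.2519,  0.0925],
       [ 0.9717,  0.2279,  0.0629, -0.6721],
       [ 0.0016,  0.2597, -0.9657,  0.3851],
       [ 0.    ,  0.    ,  0.    ,  1.    ]])}
```

View pics/top0.png

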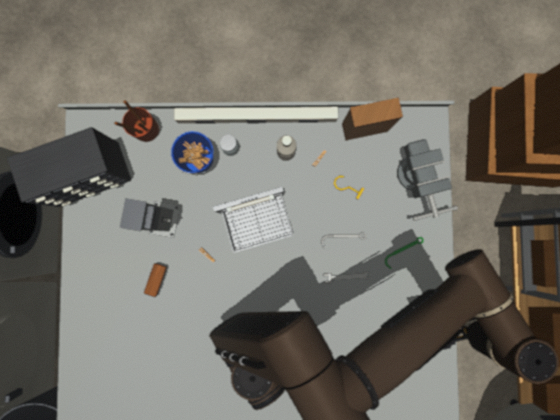

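View pics/scene0.png

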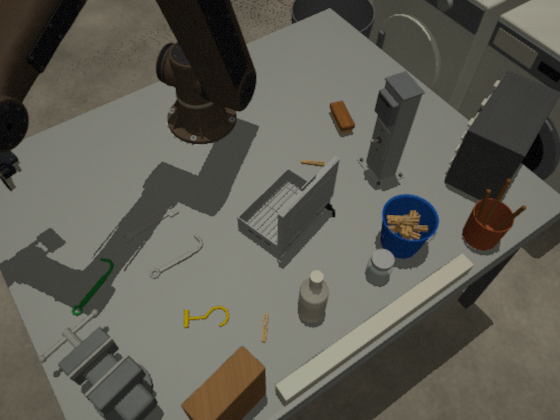

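The top view shows the pick at about (322–365, 238) with its eye at the right, the tin at (257,222), the post at (150,215) with its front facing down-right, the wrench at (345,276), and the green look-alike at (405,250). The scene view shows the pick from its eye (155,272) to its hook (200,242), the tin and lid at (290,215), and the post at (390,130). I'll enlarge these.

```bash
cat > h.py <<'E'
from station import arm
import cv2,numpy as np
from scipy.spatial.transform import Rotation as R
np.set_printoptions(precision=4,suppress=True)
def cam(n):
    m=arm.camera_model(n); return m
def ray(m,uv):
    f=210/np.tan(np.radians(m["fovy"]/2)); P=np.asarray(m["pose"])
    d=np.array([(uv[0]-m["cx"])/f,(uv[1]-m["cy"])/f,1.]); d=P[:3,:3]@d
    return P[:3,3],d/np.linalg.norm(d)
def onz(m,uv,z):
    o,d=ray(m,uv); return o+d*(z-o[2])/d[2]
def tri(*mu):
    A=0;b=0;L=[ray(m,u) for m,u in mu]
    for o,d in L:
        Q=np.eye(3)-np.outer(d,d);A=A+Q;b=b+Q@o
    p=np.linalg.solve(A,b)
    return p,max(np.linalg.norm((np.eye(3)-np.outer(d,d))@(p-o)) for o,d in L)
def proj(m,p):
    f=210/np.tan(np.radians(m["fovy"]/2)); P=np.asarray(m["pose"])
    c=P[:3,:3].T@(np.asarray(p)-P[:3,3]); return np.array([m["cx"]+f*c[0]/c[2],m["cy"]+f*c[1]/c[2]])
def tool():
    s=arm.get_state(); return s["eef_pos"],R.from_euler("xyz",s["ee_rot"]),s
E
python3 - <<'E'
from h import *
t=cv2.imread("pics/top0.png");s=cv2.imread("pics/scene0.png")
def c(im,x,y,w,h,k): return cv2.resize(im[y:y+h,x:x+w],None,fx=k,fy=k,interpolation=cv2.INTER_CUBIC)
a=np.hstack([c(t,205,180,100,75,4),c(t,310,215,66,50,6)[:,:396]])
b=np.hstack([c(s,230,150,114,100,3)[:300],c(s,140,225,76,60,5)[:300],])
c2=c(s,355,70,75,120,2.5)[:300]
W=max(a.shape[1],0)
b=cv2.copyMakeBorder(b,0,0,0,max(0,W-b.shape[1]),cv2.BORDER_CONSTANT)
cv2.imwrite("pics/m1.png",np.vstack([a,b]))
m=cam("top")
for n,u in dict(eye=(365,236),hook=(322,241),tinc=(257,222),post=(165,217)).items(): print(n,onz(m,u,0.01))
E
```

```text
eye [ 0.4397 -0.4155  0.01  ]
hook [ 0.4218 -0.2518  0.01  ]
tinc [ 0.4957 -0.0049  0.01  ]
post [0.5171 0.3464 0.01  ]
```

View pics/m1.png

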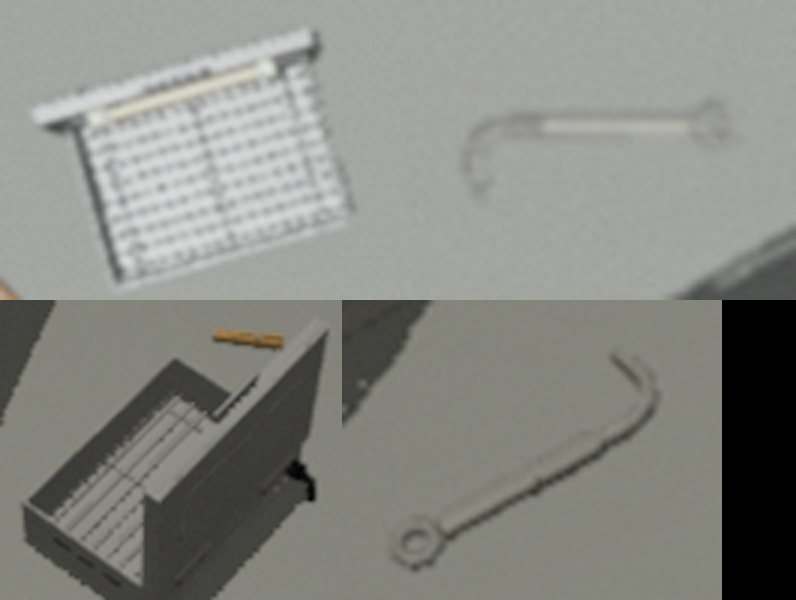

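The enlarged view shows the pick's grip running from top px (333,236) to (359,236), with its eye at (365,236) and the bend going to −x. The tin is yawed about +15° and its lid is near upright. I'll move above the pick for a wrist view.

```bash
cat >> h.py <<'E'
def down(yaw): return R.from_euler("xyz",[np.pi,0,np.radians(yaw)])
def plan(wps,p=None,r=None,dec=2):
    """wps: list of (pos, Rotation); one call each; prints one row and the count of rows needed"""
    if p is None: p,r,_=tool()
    for q,s in wps:
        sh=np.round(r.inv().apply(np.asarray(q)-p)/.1,dec); tr=np.round((r.inv()*s).as_rotvec()/(np.pi/2),dec)
        n=max(np.linalg.norm(sh)*100/62.5,np.linalg.norm(tr)*90/10.7)
        print(tr,sh,"rows %.1f"%n,"" if max(abs(sh).max(),abs(tr).max())<=1 else "TOO BIG")
        p=p+r.apply(sh*.1); r=r*R.from_rotvec(tr*np.pi/2)
    print("end",p,r.as_euler("xyz"))
E
python3 - <<'E'
from h import *
a=np.array([.159,-.656,.25]);b=np.array([.43,-.33,.25])
plan([(a+(b-a)*k/4,down(-166.4-103.6*k/4)) for k in (1,2,3,4)])
E
```

```text
[ 0.   -0.    0.29] [-0.85  0.63 -0.02] rows 2.4 
[ 0.   -0.    0.29] [-0.49  0.94 -0.  ] rows 2.4 
[ 0.   -0.    0.28] [-0.02  1.06 -0.  ] rows 2.4 TOO BIG
[-0.   -0.    0.29] [0.43 0.97 0.  ] rows 2.4 
end [ 0.4305 -0.3302  0.2501] [-3.1411 -0.0014  1.5728]
```

Call:
arm_command:
  series: [0, 0, 0.29, -0.85, 0.63, 0, 1, 0, 0, 0.29, -0.85, 0.63, 0, 1, 0, 0, 0.29, -0.85, 0.63, 0, 1]

```text
t: 0.48
eef_pos: [0.2284, -0.5726, 0.2487]
ee_rot: [3.141, 0.0, 2.922]
force: [-0.5, -0.5, -0.3]
width: 0.0877
gripper_force: 0.0
```

Call:
arm_command:
  series: [0, 0, 0.29, -0.49, 0.94, 0, 1, 0, 0, 0.29, -0.49, 0.94, 0, 1, 0, 0, 0.29, -0.49, 0.94, 0, 1]

```text
t: 0.85
eef_pos: [0.2966, -0.4914, 0.2486]
ee_rot: [3.141, 0.0, 2.467]
force: [-0.3, -0.7, 0.7]
width: 0.0877
gripper_force: 0.0
```

Call:
arm_command:
  series: [0, 0, 0.28, -0.02, 1, 0, 1, 0, 0, 0.28, -0.02, 1, 0, 1, 0, 0, 0.28, -0.02, 1, 0, 1]

```text
t: 1.23
eef_pos: [0.3603, -0.4146, 0.2485]
ee_rot: [3.141, -0.0, 2.027]
force: [-0.1, -0.3, -0.3]
width: 0.0874
gripper_force: 0.0
```

Call:
arm_command:
  series: [0, 0, 0.29, 0.43, 0.97, 0, 1, 0, 0, 0.29, 0.43, 0.97, 0, 1, 0, 0, 0.29, 0.43, 0.97, 0, 1, 0, 0, 0.29, 0.43, 0.97, 0, 1, 0, 0, 0.29, 0.43, 0.97, 0, 1]

```text
t: 1.85
eef_pos: [0.4265, -0.3354, 0.2484]
ee_rot: [-3.141, -0.0, 1.575]
force: [0.6, 0.3, 0.0]
width: 0.0875
gripper_force: 0.0
```

```bash
python3 - <<'E'
from h import *
p,r,s=tool(); print(s["t"],p,s["ee_rot"],s["q"],np.linalg.norm(s["qd"]))
m=cam("wrist"); im=arm.grab_frame("wrist"); np.save("w1.npy",np.array(m,dtype=object),allow_pickle=True)
cv2.imwrite("pics/w1.png",im)
cv2.imwrite("pics/top1.png",arm.grab_frame("top")); cv2.imwrite("pics/scene1.png",arm.grab_frame("scene"))
print(proj(m,[.44,-.33,.01]))
E
```

```text
1.85 [ 0.4265 -0.3354  0.2484] [-3.1412 -0.0002  1.5748] [-0.3051  0.1414 -0.2808 -0.0001 -1.149  -2.8324] 0.011916214869185158
[285.9549 186.1064]
```

View pics/w1.png

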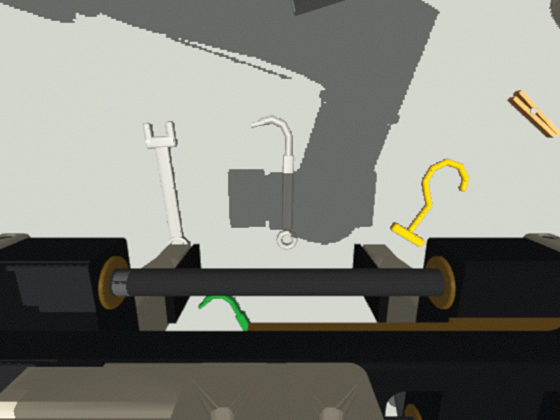

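The wrist view shows the pick with its eye at (287,240), its grip running up to (288,157), and its bend going left to (253,125). The wrench is at left (165,185) and the yellow hook at right (430,200). Next I'll take positions from these and a second, lower view for the height.

```bash
python3 - <<'E'
from h import *
m=np.load("w1.npy",allow_pickle=True).item();t=cam("top")
for n,u in dict(eye=(287,240),junction=(288.5,157),bend=(289,124),out=(272,118)).items(): print(n,onz(m,u,.008))
e=onz(m,(287,240),.01);j=onz(m,(288.5,157),.01);print(np.linalg.norm(e-j),"expect ~113", np.degrees(np.arctan2(*(j-e)[1::-1])))
print("eye tri",tri((m,(287,247)),(t,(365,235.8))))
im=cv2.imread("pics/w1.png"); print([im[v,274:304].mean(1).astype(int).tolist() for v in(165,200,225)])
p,r,_=tool(); plan([([.47,-.335,.17],down(-270))])
E
```

```text
eye [ 0.4425 -0.4041  0.008 ]
junction [ 0.4428 -0.2934  0.008 ]
bend [ 0.4428 -0.2536  0.008 ]
out [ 0.422  -0.2467  0.008 ]
0.11013187668399242 expect ~113 89.84308456261586
eye tri (array([ 0.4417, -0.417 ,  0.0015]), np.float64(0.00120307973947535))
[[210, 209, 212, 210, 210, 211, 211, 209, 193, 174, 217, 240, 236, 232, 230, 227, 226, 218, 191, 177, 205, 211, 210, 212, 212, 198, 125, 99, 102, 103], [102, 104, 103, 103, 104, 102, 103, 98, 90, 100, 108, 102, 103, 105, 105, 110, 105, 97, 88, 92, 101, 102, 105, 105, 102, 104, 103, 104, 102, 104], [102, 101, 104, 104, 102, 101, 105, 96, 94, 101, 108, 106, 104, 107, 108, 111, 100, 91, 92, 102, 106, 105, 104, 104, 103, 105, 106, 101, 103, 104]]
[-0. -0.  0.] [0.01 0.44 0.79] rows 1.4 
end [ 0.4704 -0.3345  0.1695] [-3.1415 -0.0001  1.5731]
```

Call:
arm_command:
  series: [0, 0, 0, 0, 0.44, 0.8, 1, 0, 0, 0, 0, 0.44, 0.8, 1, 0, 0, 0, 0, 0.44, 0.8, 1, 0, 0, 0, 0, 0.44, 0.8, 1]

```text
t: 2.5
eef_pos: [0.4708, -0.3356, 0.1694]
ee_rot: [3.141, 0.001, 1.573]
force: [-1.5, 0.5, 0.3]
width: 0.0875
gripper_force: 0.0
```

```bash
python3 - <<'E'
from h import *
p,r,s=tool(); print(p,s["ee_rot"])
m=cam("wrist"); im=arm.grab_frame("wrist"); np.save("w2.npy",np.array(m,dtype=object),allow_pickle=True)
cv2.imwrite("pics/w2.png",im); print(proj(m,[.4425,-.33,.01]),proj(m,[.4427,-.2934,.01]),proj(m,[.4425,-.404,.01]))
cv2.imwrite("pics/w2c.png",cv2.resize(im[20:270,130:380],None,fx=2.4,fy=2.4,interpolation=cv2.INTER_CUBIC))
E
```

```text
[ 0.4708 -0.3356  0.1694] [3.1411 0.0006 1.573 ]
[247.3832 198.7624] [246.7644 162.677 ] [248.8938 265.215 ]
```

View pics/w2c.png

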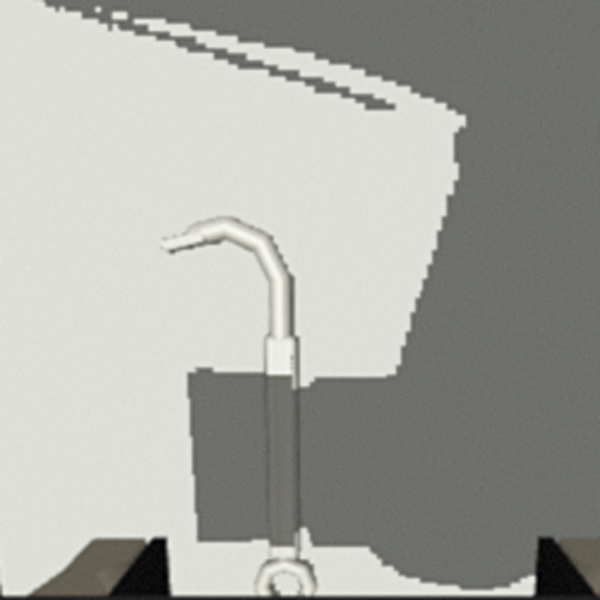

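The crop shows the grip junction at full-frame (246.7,160.8), the eye centre at (249.2,261.7), and the grip centreline at about x=247.5.

```bash
python3 - <<'E'
from h import *
a=np.load("w1.npy",allow_pickle=True).item();b=np.load("w2.npy",allow_pickle=True).item()
print(tri((a,(288.3,157)),(b,(246.7,160.8)))); print(tri((a,(287,240)),(b,(249.2,261.7))))
print(onz(b,(246.7,160.8),.01),onz(b,(249.2,261.7),.01))
plan([([.4425,-.33,.10],down(-270)),([.4425,-.33,.025],down(-270))])
E
```

```text
(array([ 0.4425, -0.2926,  0.0072]), np.float64(0.00080767256348647))
(array([ 0.4422, -0.4069, -0.003 ]), np.float64(0.001271946153794506))
[ 0.4427 -0.2916  0.01  ] [ 0.4429 -0.3998  0.01  ]
[0. 0. 0.] [ 0.06 -0.29  0.7 ] rows 1.2 
[0. 0. 0.] [-0.    0.    0.75] rows 1.2 
end [ 0.4421 -0.3297  0.0248] [3.1401 0.0008 1.5729]
```

Call:
arm_command:
  series: [0, 0, 0, 0.06, -0.29, 0.7, 0.6, 0, 0, 0, 0.06, -0.29, 0.7, 0.6, 0, 0, 0, 0.06, -0.29, 0.7, 0.6, 0, 0, 0, 0.06, -0.29, 0.7, 0.6]

```text
t: 3.05
eef_pos: [0.4435, -0.3299, 0.1005]
ee_rot: [3.139, 0.001, 1.573]
force: [0.6, -0.5, 0.7]
width: 0.0548
gripper_force: 0.0
```

Call:
arm_command:
  series: [0, 0, 0, 0, 0, 0.4, 0.6, 0, 0, 0, 0, 0, 0.75, 0.6, 0, 0, 0, 0, 0, 0.75, 0.6, 0, 0, 0, 0, 0, 0.75, 0.6]

```text
t: 3.55
eef_pos: [0.4431, -0.3295, 0.0246]
ee_rot: [3.14, 0.001, 1.573]
force: [-0.6, -0.7, -0.5]
width: 0.0523
gripper_force: 0.0
```

Call:
arm_command:
  series: [0, 0, 0, 0, 0, 0, 0, 0, 0, 0, 0, 0, 0, 0, 0, 0, 0, 0, 0, 0, 0, 0, 0, 0, 0, 0, 0, 0, 0, 0, 0, 0, 0, 0, 0, 0, 0, 0, 0, 0, 0, 0]
  force: 35

```text
t: 4.3
eef_pos: [0.4417, -0.3291, 0.0236]
ee_rot: [-3.141, -0.0, 1.573]
force: [-1.5, -0.2, 2.0]
width: 0.0134
gripper_force: 35.0
```

```bash
python3 - <<'E'
from h import *
t=cam("top");s=cam("scene")
A=tri((t,(293,232.5)),(s,(238.3,217.7)));B=tri((t,(233.8,250.8)),(s,(289.3,169.3)));print(A,B)
for z in(.065,):
  a=onz(t,(293,232.5),z);b=onz(t,(233.8,250.8),z);print(a,b)
  a2=onz(s,(238.3,217.7),z);b2=onz(s,(289.3,169.3),z);print(a2,b2)
  for u,v in((a,b),(a2,b2)):
    d=v-u;y=d/np.linalg.norm(d);x=np.array([y[1],-y[0],0]);print(np.linalg.norm(d),np.degrees(np.arctan2(x[1],x[0])),(u+v)/2+.08*x)
plan([([.44,-.33,.125],down(-270)),([.45,-.28,.21],down(-230)),([.42,-.23,.28],down(-165))])
E
```

```text
(array([ 0.4544, -0.1395,  0.0736]), np.float64(0.0004747408772070506)) (array([0.39  , 0.0791, 0.068 ]), np.float64(0.002361400960109768))
[ 0.4542 -0.1402  0.065 ] [0.3886 0.0774 0.065 ]
[ 0.4496 -0.1365  0.065 ] [0.3892 0.0827 0.065 ]
0.22730758536594142 16.766842015420323 [ 0.498  -0.0083  0.065 ]
0.22732654004857536 15.395192883479504 [ 0.4965 -0.0057  0.065 ]
[-0. -0.  0.] [-0.01 -0.02 -1.01] rows 1.6 TOO BIG
[-0.   -0.   -0.44] [ 0.5   0.1  -0.85] rows 3.7 
[-0.   -0.   -0.73] [ 0.58  0.09 -0.7 ] rows 6.1 
end [ 0.4195 -0.2298  0.2796] [ 3.1415 -0.0002 -2.8724]
```

Call:
arm_command:
  series: [0, 0, 0, 0, 0, -0.3, 0, 0, 0, 0, 0, 0, -0.7, 0, 0, 0, 0, 0, 0, -1, 0, 0, 0, 0, 0, 0, -1, 0]

```text
t: 4.8
eef_pos: [0.4432, -0.3296, 0.1258]
ee_rot: [3.137, 0.002, 1.573]
force: [0.1, -0.2, -1.3]
width: 0.0132
gripper_force: 35.0
```

```bash
python3 - <<'E'
from h import *
p,r,s=tool(); print(p,s["ee_rot"],s["width"],s["gripper_force"])
plan([([.43,-.28,.21],down(-205)),([.42,-.22,.29],down(-139)),([.42,-.15,.31],down(-74))])
E
```

```text
[ 0.4432 -0.3296  0.1258] [3.1372 0.0015 1.5732] 0.013171587204764608 34.993574023246765
[ 0.    0.   -0.72] [ 0.5  -0.13 -0.84] rows 6.1 
[-0.    0.   -0.73] [ 0.34  0.5  -0.8 ] rows 6.1 
[-0.   -0.   -0.73] [-0.46  0.53 -0.21] rows 6.1 
end [ 0.42   -0.1495  0.3104] [-3.1378 -0.0027 -1.2857]
```

Call:
arm_command:
  series: [0, 0, -0.12, 0.08, -0.02, -0.14, 0, 0, 0, -0.24, 0.17, -0.04, -0.28, 0, 0, 0, -0.36, 0.25, -0.07, -0.42, 0, 0, 0, -0.48, 0.33, -0.09, -0.56, 0, 0, 0, -0.6, 0.42, -0.11, -0.7, 0, 0, 0, -0.72, 0.5, -0.13, -0.84, 0, 0, 0, -0.72, 0.5, -0.13, -0.84, 0]

```text
t: 5.68
eef_pos: [0.4288, -0.2788, 0.2073]
ee_rot: [3.141, 0.0, 2.704]
force: [0.5, -0.1, -2.0]
width: 0.0135
gripper_force: 35.0
```

Call:
arm_command:
  series: [0, 0, -0.12, 0.06, 0.08, -0.14, 0, 0, 0, -0.24, 0.12, 0.16, -0.28, 0, 0, 0, -0.36, 0.17, 0.25, -0.4, 0, 0, 0, -0.48, 0.23, 0.33, -0.54, 0, 0, 0, -0.6, 0.29, 0.42, -0.67, 0, 0, 0, -0.73, 0.34, 0.5, -0.8, 0, 0, 0, -0.73, 0.34, 0.5, -0.8, 0]

```text
t: 6.55
eef_pos: [0.4194, -0.2193, 0.2871]
ee_rot: [-3.142, 0.0, -2.436]
force: [0.3, -0.8, -2.0]
width: 0.0133
gripper_force: 35.0
```

Call:
arm_command:
  series: [0, 0, -0.12, -0.08, 0.09, -0.04, 0, 0, 0, -0.24, -0.16, 0.18, -0.08, 0, 0, 0, -0.36, -0.24, 0.27, -0.12, 0, 0, 0, -0.48, -0.32, 0.36, -0.15, 0, 0, 0, -0.6, -0.4, 0.45, -0.18, 0, 0, 0, -0.73, -0.46, 0.53, -0.21, 0, 0, 0, -0.73, -0.46, 0.53, -0.21, 0, 0, 0, -0.73, -0.46, 0.53, -0.21, 0]

```text
t: 7.55
eef_pos: [0.4194, -0.1496, 0.3076]
ee_rot: [3.14, 0.0, -1.292]
force: [-0.4, 0.3, -1.3]
width: 0.0132
gripper_force: 35.0
```

```bash
python3 - <<'E'
from h import *
p,r,s=tool(); print(p,s["ee_rot"],s["q"],s["width"])
m=cam("wrist"); im=arm.grab_frame("wrist"); np.save("w3.npy",np.array(m,dtype=object),allow_pickle=True)
cv2.imwrite("pics/w3.png",im)
c,si=np.cos(np.radians(16)),np.sin(np.radians(16))
for q in((-80,-115,65),(-80,115,65),(80,-115,65),(0,0,14)):
    q=np.array(q)/1000.; print(q,proj(m,[.497+c*q[0]-si*q[1],-.007+si*q[0]+c*q[1],q[2]]))
E
```

```text
[ 0.4194 -0.1496  0.3076] [ 3.1403  0.0004 -1.2919] [ 0.1026 -0.0684 -0.3645 -0.0002 -1.276   0.1764] 0.01323482847598157
[-0.08  -0.115  0.065] [251.0144 190.0277]
[-0.08   0.115  0.065] [254.3334 340.837 ]
[ 0.08  -0.115  0.065] [128.0252 189.9813]
[0.    0.    0.014] [204.2629 256.3263]
```

View pics/w3.png

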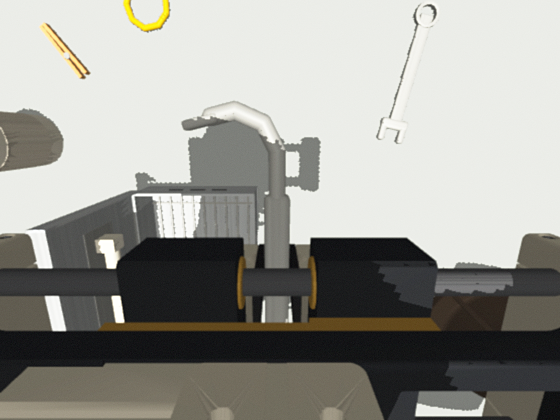

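The wrist view shows the tin's −y wall rim from (135,189) to (257,187), the lid leaning up at the left with the lamp tube near (105,245), and the pick held straight at x≈278 with its hook to the upper left.

```bash
python3 - <<'E'
from h import *
m=np.load("w3.npy",allow_pickle=True).item();t=cam("top");s=cam("scene")
a=onz(m,(257,187),.065);b=onz(m,(135,189),.065);d=b-a;print(a,b,np.linalg.norm(d),np.degrees(np.arctan2(d[1],d[0])))
print(tri((m,(257,187)),(t,(293,232.5)),(s,(238.3,217.7))))
# lid free edge ends top: from top crop (35,115)-> , (315,35) ; scene lid top edge ends
L=tri((t,(205+33/4,180+112/4)),(s,(230+328/3,150+20/3)));Rr=tri((t,(205+318/4,180+35/4)),(s,(230+148/3,150+195/3)));print(L,Rr)
im=cv2.imread("pics/w3.png")
# bar edges in hand
for v in(205,225):
  print(im[v,258:300].mean(1).astype(int).tolist())
E
```

```text
[ 0.4453 -0.1456  0.065 ] [ 0.5971 -0.0993  0.065 ] 0.1586506111956187 16.97222054119208
(array([ 0.45  , -0.1409,  0.0657]), np.float64(0.00666284122153602))
(array([0.536 , 0.1286, 0.236 ]), np.float64(0.002574658512617962)) (array([ 0.5978, -0.106 ,  0.2373]), np.float64(0.0026786874002808323))
[120, 121, 124, 124, 126, 116, 97, 104, 111, 119, 123, 130, 124, 121, 122, 124, 124, 122, 126, 123, 122, 124, 124, 126, 130, 126, 125, 119, 115, 115, 108, 115, 187, 237, 236, 235, 234, 235, 234, 234, 234, 235]
[133, 155, 159, 159, 181, 209, 151, 105, 108, 116, 125, 127, 125, 120, 122, 122, 122, 126, 125, 125, 126, 121, 123, 124, 124, 127, 123, 122, 116, 111, 107, 156, 236, 239, 235, 234, 234, 235, 234, 235, 235, 235]
```

```bash
cat >> h.py <<'E'
TO=np.array([.494,-.010,0]);TR=R.from_euler("z",16.3,degrees=True)
def T(x,y,z): return TO+TR.apply([x,y,z])
E
python3 - <<'E'
from h import *
t=cam("top");print("soap",tri((t,(287,141)),(cam("scene"),(317,278))), "pinb",onz(t,(319,158),.01))
d=down(-73.7)
plan([(T(-.065,-.08,.25),d),(T(-.065,-.003,.18),d),(T(-.065,-.003,.093),d),(T(-.018,-.003,.093),d),(T(-.033,-.003,.093),d),(T(-.033,-.003,.04),d)])
E
```

```text
soap (array([ 0.7672, -0.1166,  0.1931]), np.float64(0.0022976979536704807)) pinb [ 0.7408 -0.2446  0.01  ]
[ 0.  0. -0.] [-0.33 -0.46  0.58] rows 1.3 
[ 0.  0. -0.] [-0.77  0.01  0.7 ] rows 1.7 
[ 0.  0. -0.] [-0.   -0.01  0.87] rows 1.4 
[ 0.  0. -0.] [-0.01 -0.47 -0.  ] rows 0.8 
[ 0.  0. -0.] [ 0.01  0.15 -0.  ] rows 0.2 
[ 0.  0. -0.] [-0.    0.    0.53] rows 0.8 
end [ 0.4636 -0.0224  0.0397] [ 3.1403  0.0003 -1.2913]
```

Call:
arm_command:
  series: [0, 0, 0, -0.33, -0.46, 0.58, 0, 0, 0, 0, -0.33, -0.46, 0.58, 0, 0, 0, 0, -0.33, -0.46, 0.58, 0]

```text
t: 7.98
eef_pos: [0.4542, -0.1046, 0.2494]
ee_rot: [3.139, 0.0, -1.287]
force: [0.2, -0.8, -0.8]
width: 0.0133
gripper_force: 35.0
```

Call:
arm_command:
  series: [0, 0, 0, -0.4, 0, 0.36, 0, 0, 0, 0, -0.77, 0, 0.7, 0, 0, 0, 0, -0.77, 0, 0.7, 0, 0, 0, 0, -0.77, 0, 0.7, 0]

```text
t: 8.48
eef_pos: [0.4337, -0.0311, 0.1819]
ee_rot: [-3.14, -0.001, -1.286]
force: [0.4, -0.5, -1.6]
width: 0.0133
gripper_force: 35.0
```

Call:
arm_command:
  series: [0, 0, 0, 0, 0, 0.3, 0, 0, 0, 0, 0, 0, 0.6, 0, 0, 0, 0, 0, 0, 0.87, 0, 0, 0, 0, 0, 0, 0.87, 0]

```text
t: 8.98
eef_pos: [0.4326, -0.0319, 0.0933]
ee_rot: [3.14, -0.0, -1.288]
force: [0.6, 0.4, -1.2]
width: 0.0136
gripper_force: 35.0
```

Call:
arm_command:
  series: [0, 0, 0, 0, -0.07, 0, 0, 0, 0, 0, 0, -0.14, 0, 0, 0, 0, 0, 0, -0.21, 0, 0, 0, 0, 0, 0, -0.27, 0, 0, 0, 0, 0, 0, -0.34, 0, 0, 0, 0, 0, 0, -0.4, 0, 0, 0, 0, 0, 0, -0.47, 0, 0, 0, 0, 0, 0, -0.47, 0, 0]

```text
t: 9.98
eef_pos: [0.4776, -0.0177, 0.0932]
ee_rot: [3.14, -0.0, -1.286]
force: [-1.4, -0.2, -2.6]
width: 0.0132
gripper_force: 35.0
```

```bash
python3 - <<'E'
from h import *
w=arm.grab_frame("wrist");s=arm.grab_frame("scene");t=arm.grab_frame("top")
def c(im,x,y,W,H,k): return cv2.resize(im[y:y+H,x:x+W],None,fx=k,fy=k,interpolation=cv2.INTER_CUBIC)
a=np.hstack([c(s,230,130,133,100,3),c(t,205,165,133,100,3)])[:,:798]
b=np.hstack([c(w,0,0,560,420,.7),c(s,340,60,100,74,4)[:294]])
b=cv2.copyMakeBorder(b,0,0,0,max(0,798-b.shape[1]),cv2.BORDER_CONSTANT)[:,:798]
cv2.imwrite("pics/m2.png",np.vstack([a,b])); print(b.shape)
cv2.imwrite("pics/scene2.png",s);cv2.imwrite("pics/top2.png",t);cv2.imwrite("pics/w4.png",w)
E
```

```text
(294, 798, 3)
```

View pics/m2.png

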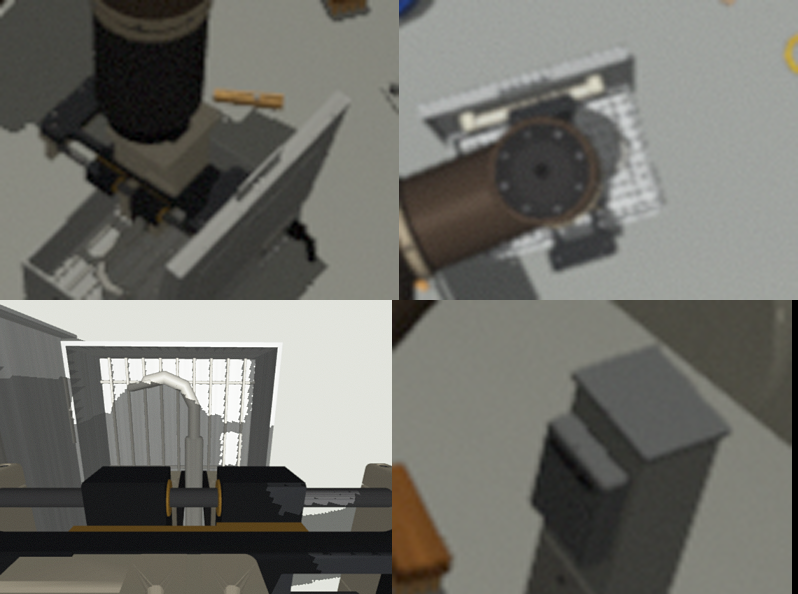

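The montage shows the lid pushed back past upright, the gripper over the tin, and in the wrist view the −y rim from about (90,61) to (402,61), with the pick parallel to the side walls.

```bash
python3 - <<'E'
from h import *
m=cam("wrist");p,r,s=tool();print(p,s["force"])
a=onz(m,(402,62),.065);b=onz(m,(89,61),.065);d=b-a;print(a,b,np.linalg.norm(d),np.degrees(np.arctan2(d[1],d[0])))
x=d/np.linalg.norm(d);y=np.array([-x[1],x[0],0]);print("centre",(a+b)/2+.115*y,"corner pred",T(-.08,-.115,.065),T(.08,-.115,.065))
d=down(-73.7)
plan([(T(-.033,-.003,.093),d),(T(-.033,-.003,.04),d)])
E
```

```text
[ 0.4777 -0.0176  0.0934] [-1.1345 -0.7716 -1.4446]
[ 0.4471 -0.1365  0.065 ] [ 0.6002 -0.0919  0.065 ] 0.15949501395987872 16.214580823079256
centre [ 0.4915 -0.0038  0.065 ] corner pred [ 0.4495 -0.1428  0.065 ] [ 0.6031 -0.0979  0.065 ]
[0. 0. 0.] [0.   0.15 0.  ] rows 0.2 
[0. 0. 0.] [0.   0.   0.53] rows 0.8 
end [ 0.4632 -0.0218  0.0404] [ 3.1413  0.     -1.2859]
```

```bash
sed -i 's/\[.494,-.010,0\]/[.4918,-.005,0]/;s/16.3,degrees/16.2,degrees/' h.py; python3 - <<'E'
from h import *
d=down(-73.8)
plan([(T(-.033,-.003,.093),d),(T(-.033,-.003,.0395),d)])
E
```

```text
[0. 0. 0.] [-0.05  0.16  0.  ] rows 0.3 
[0. 0. 0.] [-0.   -0.    0.54] rows 0.9 
end [ 0.4609 -0.0173  0.0394] [ 3.1413  0.     -1.2859]
```

Call:
arm_command:
  series: [0, 0, 0, -0.05, 0.16, 0, 0, 0, 0, 0, -0.05, 0.16, 0, 0, 0, 0, 0, -0.05, 0.16, 0.1, 0, 0, 0, 0, -0.05, 0.16, 0.2, 0, 0, 0, 0, -0.05, 0.16, 0.3, 0, 0, 0, 0, -0.05, 0.16, 0.4, 0, 0, 0, 0, -0.05, 0.16, 0.5, 0, 0, 0, 0, -0.05, 0.16, 0.54, 0]

```text
t: 11.12
eef_pos: [0.4607, -0.0175, 0.0387]
ee_rot: [3.14, -0.0, -1.286]
force: [0.0, 0.7, -1.2]
width: 0.0135
gripper_force: 35.0
```

Call:
arm_command:
  series: [0, 0, 0, 0, 0, 0.01, 0, 0, 0, 0, 0, 0, 0.01, 0]

```text
t: 11.38
eef_pos: [0.4613, -0.0172, 0.0387]
ee_rot: [-3.141, -0.0, -1.286]
force: [-0.8, -0.2, -2.1]
width: 0.0134
gripper_force: 35.0
```

Call:
arm_command:
  series: [0, 0, 0, 0, 0, 0.01, 0, 0, 0, 0, 0, 0, 0.02, 0, 0, 0, 0, 0, 0, 0.02, 0]

```text
t: 11.75
eef_pos: [0.4614, -0.0172, 0.0375]
ee_rot: [-3.141, -0.0, -1.285]
force: [-4.5, 0.8, 11.0]
width: 0.0132
gripper_force: 35.0
```

```bash
python3 - <<'E'
from h import *
for i in range(3):
    p,r,s=tool();print(p,s["force"]); arm.grab_frame("top")
E
```

```text
[ 0.4614 -0.0172  0.0375] [-4.4975  0.8357 10.9544]
[ 0.4613 -0.0172  0.0375] [-3.6257  0.7776 10.8515]
[ 0.4613 -0.0172  0.0375] [-3.2617  1.7227 10.8683]
```

The pick is on the rack. I'll open the fingers slightly and lift.

Call:
arm_command:
  series: [0, 0, 0, 0, 0, 0, 0.3, 0, 0, 0, 0, 0, 0, 0.3, 0, 0, 0, 0, 0, 0, 0.3, 0, 0, 0, 0, 0, -0.1, 0.3, 0, 0, 0, 0, 0, -0.3, 0.3, 0, 0, 0, 0, 0, -0.6, 0.3, 0, 0, 0, 0, 0, -1, 0.3, 0, 0, 0, 0, 0, -1, 0.3]

```text
t: 12.9
eef_pos: [0.4631, -0.0167, 0.1401]
ee_rot: [-3.135, 0.0, -1.285]
force: [-0.4, 0.7, -0.1]
width: 0.0265
gripper_force: 0.0
```

Call:
arm_command:
  series: [0, 0, 0, 0.3, 0.3, -0.5, 0.3, 0, 0, 0, 0.6, 0.6, -1, 0.3, 0, 0, 0, 0.6, 0.6, -1, 0.3, 0, 0, 0, 0.6, 0.6, -1, 0.3, 0, 0, 0, 0.6, 0.6, -1, 0]

```text
t: 13.52
eef_pos: [0.4199, -0.0914, 0.2353]
ee_rot: [3.139, 0.0, -1.286]
force: [0.5, 0.6, -0.1]
width: 0.0211
gripper_force: 0.0
```

```bash
python3 - <<'E'
from h import *
p,r,s=tool();print(p,s["ee_rot"],s["q"])
w=arm.grab_frame("wrist");s=arm.grab_frame("scene");t=arm.grab_frame("top")
np.save("w5.npy",np.array(cam("wrist"),dtype=object),allow_pickle=True)
def c(im,x,y,W,H,k): return cv2.resize(im[y:y+H,x:x+W],None,fx=k,fy=k,interpolation=cv2.INTER_CUBIC)
a=np.hstack([c(s,230,130,100,75,4),c(t,205,165,100,75,4)])
b=np.hstack([c(w,0,0,560,420,.7)[:,:392],c(s,345,70,102,74,4)[:294]])[:,:800]
cv2.imwrite("pics/m3.png",np.vstack([a,b]))
cv2.imwrite("pics/scene3.png",s);cv2.imwrite("pics/top3.png",t);cv2.imwrite("pics/w5.png",w)
E
```

```text
[ 0.4199 -0.0914  0.2353] [ 3.1393  0.0005 -1.2857] [ 0.2479 -0.0477 -0.5137 -0.0004 -1.1071  0.0373]
```

View pics/m3.png

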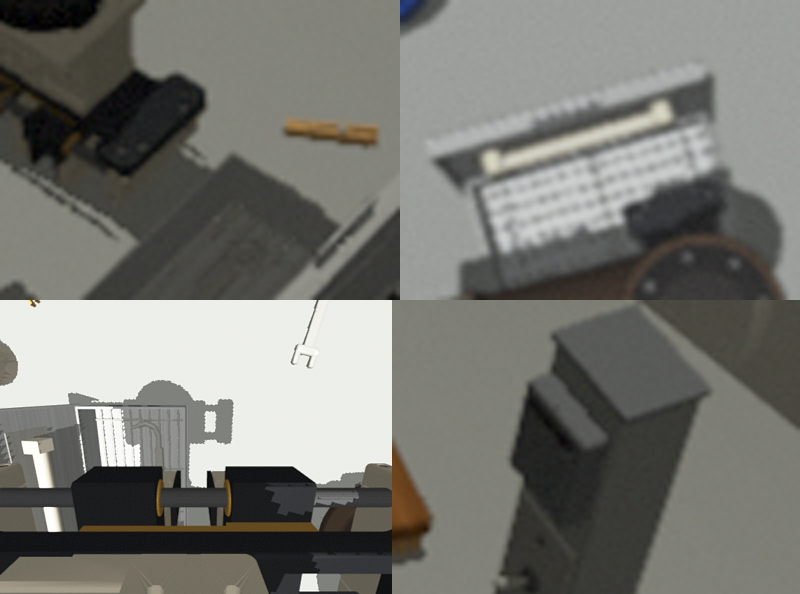

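The montage shows the pick lying flat in the tin, with its hook near the −y wall at wrist (130–160, 425 in the montage) and clear of the walls. The lid leans back. Now I'll plan closing the lid from behind with the closed fingers.

```bash
python3 - <<'E'
from h import *
t=cam("top");s=cam("scene")
L=tri((t,(212.3,201)),(s,(346,162.3)));Q=tri((t,(283.2,182.2)),(s,(289.3,221.7)));print(L,Q)
for z in (L[0],Q[0]):
    q=TR.inv().apply(z-TO);print("tin",q,"theta",np.arctan2(q[2]-.066,.080-q[0]))
p,r,_=tool();print("tcp tin",TR.inv().apply(p-TO))
for th in np.arange(1.85,-.01,-.1):
    c,k=np.cos(th),np.sin(th);rr=.135
    print("%.2f  x %.3f  tcp z %.3f"%(th,.08-rr*c+.004*k+.021*(k>.01),.066+rr*k+.004*c+.022))
d=down(-73.7)
plan([(T(.04,-.06,.315),d),(T(.125,-.02,.315),d),(T(.18,0,.30),d),(T(.18,0,.222),d)])
E
```

```text
(array([0.5593, 0.1322, 0.2339]), np.float64(0.002646980318699501)) (array([ 0.6224, -0.0987,  0.2322]), np.float64(0.006553911605875488))
tin [0.1031 0.1129 0.2339] theta 1.7076806527281472
tin [ 0.0993 -0.1264  0.2322] theta 1.686141755059639
tcp tin [-0.0929 -0.0629  0.2355]
1.85  x 0.142  tcp z 0.217
1.75  x 0.129  tcp z 0.220
1.65  x 0.116  tcp z 0.222
1.55  x 0.102  tcp z 0.223
1.45  x 0.089  tcp z 0.222
1.35  x 0.075  tcp z 0.221
1.25  x 0.062  tcp z 0.217
1.15  x 0.050  tcp z 0.213
1.05  x 0.037  tcp z 0.207
0.95  x 0.026  tcp z 0.200
0.85  x 0.015  tcp z 0.192
0.75  x 0.005  tcp z 0.183
0.65  x -0.004  tcp z 0.173
0.55  x -0.012  tcp z 0.162
0.45  x -0.019  tcp z 0.150
0.35  x -0.024  tcp z 0.138
0.25  x -0.029  tcp z 0.125
0.15  x -0.032  tcp z 0.112
0.05  x -0.034  tcp z 0.099
[0. 0. 0.] [-0.03 -1.33 -0.8 ] rows 2.5 TOO BIG
[0. 0. 0.] [-0.39 -0.85 -0.  ] rows 1.5 
[0. 0. 0.] [-0.2  -0.55  0.15] rows 1.0 
[0. 0. 0.] [-0.   -0.    0.78] rows 1.2 
end [0.6646 0.0451 0.2219] [ 3.1393  0.0002 -1.2851]
```

Call:
arm_command:
  series: [0, 0, 0, 0, -0.3, -0.8, 0, 0, 0, 0, 0, -0.3, -0.8, 0, 0, 0, 0, 0, -0.3, -0.8, 0]

```text
t: 14.05
eef_pos: [0.4505, -0.0827, 0.3174]
ee_rot: [-3.14, -0.0, -1.285]
force: [0.1, 0.4, -0.9]
width: 0.0006
gripper_force: 0.0
```

Call:
arm_command:
  series: [0, 0, 0, -0.3, -0.8, 0, 0, 0, 0, 0, -0.3, -0.8, 0, 0]

```text
t: 14.3
eef_pos: [0.5186, -0.0305, 0.3146]
ee_rot: [3.139, 0.0, -1.285]
force: [-0.3, -0.9, -0.6]
width: 0.0007
gripper_force: 0.0
```

Call:
arm_command:
  series: [0, 0, 0, -0.33, -0.8, 0, 0, 0, 0, 0, -0.33, -0.8, 0, 0]

```text
t: 14.55
eef_pos: [0.5861, 0.0239, 0.3142]
ee_rot: [3.138, 0.0, -1.285]
force: [-1.1, -0.8, -0.4]
width: 0.0002
gripper_force: 0.0
```

Call:
arm_command:
  series: [0, 0, 0, 0, -0.75, 0, 0, 0, 0, 0, 0, -0.75, 0, 0, 0, 0, 0, 0, -0.75, 0, 0]

```text
t: 14.92
eef_pos: [0.6569, 0.0434, 0.3142]
ee_rot: [3.138, 0.0, -1.286]
force: [-1.0, -0.2, -0.7]
width: 0.0005
gripper_force: 0.0
```

```bash
python3 - <<'E'
from h import *
p,r,s=tool();print("tcp tin",TR.inv().apply(p-TO),s["ee_rot"],s["q"],s["width"])
w=arm.grab_frame("wrist");cv2.imwrite("pics/w6.png",w);cv2.imwrite("pics/scene4.png",arm.grab_frame("scene"))
E
```

```text
tcp tin [0.172  0.0005 0.3142] [ 3.1378  0.0001 -1.2857] [ 0.3615  0.3023  0.0785 -0.0004 -1.3509 -0.0763] 0.0004570911102006483
```

Call:
arm_command:
  series: [0, 0, 0, 0, 0, 0.3, 0, 0, 0, 0, 0, 0, 0.6, 0, 0, 0, 0, 0, 0, 0.92, 0, 0, 0, 0, 0, 0, 0.92, 0]

```text
t: 15.52
eef_pos: [0.6547, 0.0425, 0.2231]
ee_rot: [3.138, 0.0, -1.286]
force: [0.8, -1.2, 0.9]
width: 0.0004
gripper_force: 0.0
```

Call:
arm_command:
  series: [0, 0, 0, 0, 0.1, 0, 0, 0, 0, 0, 0, 0.2, 0, 0, 0, 0, 0, 0, 0.3, 0, 0, 0, 0, 0, 0, 0.4, 0, 0, 0, 0, 0, 0, 0.5, 0, 0, 0, 0, 0, 0, 0.6, 0, 0, 0, 0, 0, 0, 0.7, 0, 0, 0, 0, 0, 0, 0.83, 0, 0]

```text
t: 16.52
eef_pos: [0.5769, 0.0198, 0.2247]
ee_rot: [-3.141, -0.0, -1.286]
force: [2.6, 1.1, 1.2]
width: 0.0003
gripper_force: 1.4
```

```bash
python3 - <<'E'
from h import *
p,r,s=tool();print("tcp tin",TR.inv().apply(p-TO),s["ee_rot"],s["force"])
s=arm.grab_frame("scene");t=arm.grab_frame("top")
def c(im,x,y,W,H,k): return cv2.resize(im[y:y+H,x:x+W],None,fx=k,fy=k,interpolation=cv2.INTER_CUBIC)
cv2.imwrite("pics/m4.png",np.hstack([c(s,230,80,130,150,3),c(s,330,60,130,150,3)]))
E
```

```text
tcp tin [0.0886 0.0001 0.2247] [-3.1412 -0.     -1.2858] [2.6375 1.0578 1.2284]
```

View pics/m4.png

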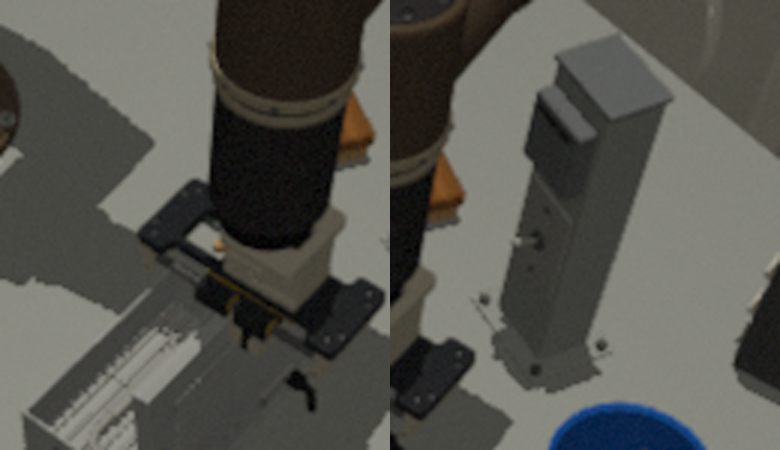

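The view shows the fingers behind the lid pushing it past upright. On the right, the post's front faces left, with the toggle tip at scene (371.7,140.3) and its pivot at (379.3,140.3). I'll continue closing.

Call:
arm_command:
  series: [0, 0, 0, 0, 0.14, 0.01, 0, 0, 0, 0, 0, 0.27, 0.05, 0, 0, 0, 0, 0, 0.39, 0.09, 0, 0, 0, 0, 0, 0.52, 0.15, 0, 0, 0, 0, 0, 0.63, 0.22, 0, 0, 0, 0, 0, 0.74, 0.3, 0, 0, 0, 0, 0, 0.84, 0.39, 0, 0, 0, 0, 0, 0.93, 0.49, 0]

```text
t: 17.62
eef_pos: [0.4872, -0.0065, 0.1748]
ee_rot: [3.141, 0.0, -1.286]
force: [-0.2, 0.7, 2.4]
width: 0.0006
gripper_force: 0.9
```

Call:
arm_command:
  series: [0, 0, 0, 0, 0.08, 0.11, 0, 0, 0, 0, 0, 0.15, 0.23, 0, 0, 0, 0, 0, 0.2, 0.35, 0, 0, 0, 0, 0, 0.25, 0.48, 0, 0, 0, 0, 0, 0.28, 0.61, 0, 0, 0, 0, 0, 0.3, 0.72, 0, 0, 0, 0, 0, 0.3, 0.77, 0, 0, 0, 0, 0, 0.3, 0.79, 0]

```text
t: 18.62
eef_pos: [0.4591, -0.0148, 0.0962]
ee_rot: [3.141, -0.0, -1.286]
force: [-1.5, -1.2, 0.7]
width: 0.0004
gripper_force: 0.7
```

Press the last few millimetres gently.

Call:
arm_command:
  series: [0, 0, 0, 0, 0, 0.01, 0, 0, 0, 0, 0, 0, 0.02, 0, 0, 0, 0, 0, 0, 0.02, 0]

```text
t: 19.0
eef_pos: [0.4595, -0.0146, 0.0947]
ee_rot: [-3.141, 0.0, -1.286]
force: [0.3, 0.1, 0.3]
width: 0.0004
gripper_force: 0.1
```

Call:
arm_command:
  series: [0, 0, 0, 0, 0, 0.01, 0, 0, 0, 0, 0, 0, 0.02, 0, 0, 0, 0, 0, 0, 0.02, 0]

```text
t: 19.38
eef_pos: [0.4594, -0.0146, 0.0925]
ee_rot: [-3.141, 0.0, -1.286]
force: [1.0, -0.0, 0.5]
width: 0.0009
gripper_force: 0.0
```

Call:
arm_command:
  series: [0, 0, 0, 0, 0, 0.01, 0, 0, 0, 0, 0, 0, 0.02, 0, 0, 0, 0, 0, 0, 0.02, 0]

```text
t: 19.75
eef_pos: [0.4595, -0.0147, 0.0921]
ee_rot: [-3.141, -0.0, -1.285]
force: [-7.1, 2.3, 21.6]
width: -0.0001
gripper_force: 11.0
```

Call:
arm_command:
  series: [0, 0, 0, 0, 0, 0.01, 0, 0, 0, 0, 0, 0, 0.02, 0, 0, 0, 0, 0, 0, 0.02, 0]

```text
t: 20.12
eef_pos: [0.4595, -0.0147, 0.0918]
ee_rot: [-3.14, -0.001, -1.284]
force: [-17.1, 3.9, 46.6]
width: 0.0002
gripper_force: 23.2
```

Call:
arm_command:
  series: [0, 0, 0, 0, 0, -0.3, 0, 0, 0, 0, 0, 0, -0.8, 0, 0, 0, 0, 0, 0, -1, 0, 0, 0, 0, 0, 0, -1, 0]

```text
t: 20.62
eef_pos: [0.4602, -0.0143, 0.1901]
ee_rot: [-3.138, 0.0, -1.286]
force: [-1.1, 0.4, -0.5]
width: 0.0006
gripper_force: 0.0
```

```bash
python3 - <<'E'
from h import *
s=cam("scene");t=cam("top")
q=lambda x,y:(330+(x-390)/3,60+y/3)
C=[onz(s,q(*u),.346) for u in((555,57),(617,33),(673,97),(613,119))]
for a,b in zip(C,C[1:]+C[:1]): d=b-a;print(a,np.linalg.norm(d),np.degrees(np.arctan2(d[1],d[0])))
c=np.mean(C,0);print("centre",c,"top px of it",proj(t,c))
print("top views: post foot px",proj(t,[c[0],c[1],0]))
im=arm.grab_frame("top");cv2.imwrite("pics/top5.png",im);w=arm.grab_frame("scene");cv2.imwrite("pics/scene5.png",w)
p,r,st=tool();print(p,st["ee_rot"],st["q"],st["force"])
# toggle approx: vertical plane through post centre; ray
o,d=ray(s,q(515,241));o2,d2=ray(s,q(538,241))
for z in(.15,.16): print(z,onz(s,q(515,241),z),onz(s,q(538,241),z))
E
```

```text
[0.4632 0.3273 0.346 ] 0.06681620597761631 83.585526633875
[0.4707 0.3936 0.346 ] 0.08866366699972159 -10.519041749364304
[0.5579 0.3775 0.346 ] 0.06162715822728424 -98.5631780259611
[0.5487 0.3165 0.346 ] 0.08613285644217573 172.84453832495802
centre [0.5101 0.3537 0.346 ] top px of it [132.3428 214.0291]
top views: post foot px [163.792  218.9505]
[ 0.4589 -0.0147  0.188 ] [ 3.1412  0.0004 -1.2861] [ 0.3986  0.0508 -0.533  -0.0005 -0.9873 -0.1137] [-0.2773  0.1321 -0.592 ]
0.15 [0.4908 0.3012 0.15  ] [0.5033 0.3197 0.15  ]
0.16 [0.4967 0.2939 0.16  ] [0.5091 0.3122 0.16  ]
```

```bash
cat >> h.py <<'E'
P=np.array([.505,.320,.150]);out=np.array([-.122,-.9925,0])
a=np.radians(45);d_=-np.sin(a)*out-np.array([0,0,np.cos(a)])
x_=np.cos(a)*out-np.array([0,0,np.sin(a)])   # tool x: outward and down
RT=R.from_matrix(np.column_stack([x_,np.cross(d_,x_),d_]))
def tipR(): return P+.0307*out+[0,0,.0088]
def tcp_at(up,back=0): return tipR()-.0045*d_-(.022+back)*d_+[0,0,up]
E
python3 - <<'E'
from h import *
print(RT.as_matrix(),tcp_at(.02,.06))
p,r,s=tool();g=tcp_at(.02,.06)
S=R.from_rotvec(0*r.as_rotvec())
def sl(f): return r*R.from_rotvec(f*(r.inv()*RT).as_rotvec())
plan([(p+(g-p)*[.35,.33,1.3],sl(.33)),(p+(g-p)*[.7,.67,1.3],sl(.67)),(g,RT)])
E
```

```text
[[-0.0863 -0.9925  0.0863]
 [-0.7018  0.122   0.7018]
 [-0.7071 -0.     -0.7071]] [0.4938 0.2288 0.24  ]
[ 0.03 -0.16  0.08] [-0.74 -0.34 -0.68] rows 1.7 
[ 0.04 -0.17  0.08] [-0.77 -0.25  0.21] rows 1.6 
[ 0.03 -0.16  0.09] [-0.61 -0.11  0.54] rows 1.6 
end [0.4937 0.2286 0.2402] [ 3.1306  0.7806 -1.7045]
```

Call:
arm_command:
  series: [0.03, -0.16, 0.08, -0.74, -0.34, -0.68, 0, 0.03, -0.16, 0.08, -0.74, -0.34, -0.68, 0, 0.03, -0.16, 0.08, -0.74, -0.34, -0.68, 0]

```text
t: 21.1
eef_pos: [0.4724, 0.0665, 0.2573]
ee_rot: [-3.108, 0.255, -1.409]
force: [-1.0, 0.4, -0.1]
width: 0.0003
gripper_force: 0.0
```

Call:
arm_command:
  series: [0.04, -0.17, 0.08, -0.77, -0.25, 0.21, 0, 0.04, -0.17, 0.08, -0.77, -0.25, 0.21, 0, 0.04, -0.17, 0.08, -0.77, -0.25, 0.21, 0]

```text
t: 21.48
eef_pos: [0.4827, 0.1476, 0.2538]
ee_rot: [-3.099, 0.524, -1.536]
force: [0.8, -1.1, -0.1]
width: 0.0007
gripper_force: 0.0
```

Call:
arm_command:
  series: [0.03, -0.16, 0.09, -0.61, -0.11, 0.54, 0, 0.03, -0.16, 0.09, -0.61, -0.11, 0.54, 0, 0.03, -0.16, 0.09, -0.61, -0.11, 0.54, 0, 0.03, -0.16, 0.09, -0.61, -0.11, 0.54, 0]

```text
t: 21.98
eef_pos: [0.4939, 0.2274, 0.2404]
ee_rot: [3.132, 0.776, -1.701]
force: [-0.7, -0.0, 0.7]
width: 0.0002
gripper_force: 0.0
```

```bash
python3 - <<'E'
from h import *
p,r,s=tool();print(p,r.as_matrix(),s["q"],"target",tcp_at(.02,.06))
m=cam("wrist");w=arm.grab_frame("wrist");sc=arm.grab_frame("scene");np.save("w7.npy",np.array(m,dtype=object),allow_pickle=True)
cv2.imwrite("pics/w7.png",w);cv2.imwrite("pics/scene7.png",sc)
def c(im,x,y,W,H,k): return cv2.resize(im[y:y+H,x:x+W],None,fx=k,fy=k,interpolation=cv2.INTER_CUBIC)
u=proj(m,tipR());print("tip",u,"pivot",proj(m,P),"scene tip",proj(cam("scene"),tipR()),"lid")
a=c(w,0,0,560,420,.7)
x0=int(np.clip(u[0]-50,0,460));y0=int(np.clip(u[1]-37,0,345))
b=c(w,x0,y0,100,75,4);print("crop0",x0,y0)
top=np.hstack([a,b[:294]]);bot=np.hstack([c(sc,340,90,67,50,6)[:, :396],c(sc,230,130,133,100,3)[:300]])
W=max(top.shape[1],bot.shape[1]);f=lambda i:cv2.copyMakeBorder(i,0,0,0,W-i.shape[1],cv2.BORDER_CONSTANT)
o=np.vstack([f(top),f(bot)]);print(o.shape);cv2.imwrite("pics/m5.png",o[:600,:800])
E
```

```text
[0.4939 0.2274 0.2404] [[-0.0929 -0.9923  0.0822]
 [-0.7074  0.1239  0.6959]
 [-0.7007  0.0065 -0.7134]] [ 0.2317  0.1126 -0.2579 -0.8502 -1.0681  0.0205] target [0.4938 0.2288 0.24  ]
tip [277.5296 204.0818] pivot [277.3689 213.6817] scene tip [371.4889 142.2494] lid
crop0 227 167
(594, 795, 3)
```

View pics/m5.png

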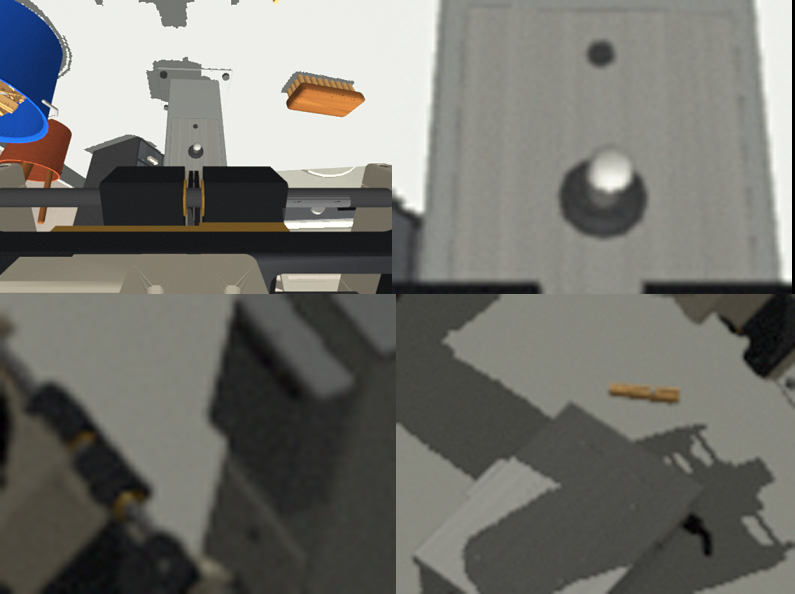

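The wrist crop shows the toggle tip at full-frame (281.7,208) and the pivot at (279.5,216), within a few pixels of prediction. The lid is flat shut.

```bash
python3 - <<'E'
from h import *
m=np.load("w7.npy",allow_pickle=True).item();s=cam("scene")
print("tip",tri((m,(281.7,208)),(s,(372,140.3))),"mine",tipR());print("pivot",tri((m,(279.5,216)),(s,(379.3,140.3))))
for z in(.155,.16,.165): print(onz(m,(281.7,208),z),onz(s,(372,140.3),z))
E
```

```text
tip (array([0.498 , 0.2938, 0.1607]), np.float64(0.000467556080463496)) mine [0.5013 0.2895 0.1588]
pivot (array([0.5035, 0.3189, 0.1523]), np.float64(0.0010104340053341272))
[0.4991 0.3023 0.155 ] [0.4942 0.2984 0.155 ]
[0.4983 0.2942 0.16  ] [0.4971 0.2948 0.16  ]
[0.4975 0.2861 0.165 ] [0.5001 0.2911 0.165 ]
```

```bash
python3 - <<'E'
from h import *
p,r,s=tool();C=np.array([.498,.2935,.160]);d=r.as_matrix()[:,2]
g=lambda up:C-.0265*d+[0,0,up]
plan([(g(.014),r),(g(-.001),r),(g(-.009),r),(g(-.017),r)],dec=3)
E
```

```text
[0. 0. 0.] [0.006 0.038 0.673] rows 1.1 
[0. 0. 0.] [ 0.105 -0.001  0.106] rows 0.2 
[0. 0. 0.] [ 0.056 -0.001  0.057] rows 0.1 
[0. 0. 0.] [0.056 0.    0.057] rows 0.1 
end [0.4958 0.275  0.1619] [ 3.1336  0.7782 -1.7006]
```

Call:
arm_command:
  series: [0, 0, 0, 0.01, 0.04, 0.35, 0, 0, 0, 0, 0.01, 0.04, 0.67, 0, 0, 0, 0, 0.01, 0.04, 0.67, 0, 0, 0, 0, 0.01, 0.04, 0.67, 0]

```text
t: 22.58
eef_pos: [0.4957, 0.275, 0.1932]
ee_rot: [3.133, 0.78, -1.701]
force: [-0.4, -0.2, 0.3]
width: 0.0004
gripper_force: 0.0
```

Call:
arm_command:
  series: [0, 0, 0, 0.04, 0, 0.04, 0, 0, 0, 0, 0.08, 0, 0.08, 0, 0, 0, 0, 0.1, 0, 0.1, 0, 0, 0, 0, 0.12, 0, 0.12, 0, 0, 0, 0, 0.14, 0, 0.14, 0, 0, 0, 0, 0.14, 0, 0.14, 0]

```text
t: 23.32
eef_pos: [0.4954, 0.2751, 0.1726]
ee_rot: [3.131, 0.78, -1.704]
force: [-0.6, -0.9, 2.3]
width: 0.0004
gripper_force: 1.3
```

Call:
arm_command:
  series: [0, 0, 0, 0.02, 0, 0.02, 0, 0, 0, 0, 0.04, 0, 0.04, 0, 0, 0, 0, 0.06, 0, 0.06, 0, 0, 0, 0, 0.06, 0, 0.06, 0]

```text
t: 23.82
eef_pos: [0.4952, 0.2737, 0.1636]
ee_rot: [3.132, 0.778, -1.703]
force: [-1.1, -8.3, 3.0]
width: 0.0004
gripper_force: 4.3
```

Call:
arm_command:
  series: [0, 0, 0, 0.02, 0, 0.01, 0, 0, 0, 0, 0.03, 0, 0.02, 0, 0, 0, 0, 0.03, 0, 0.02, 0]

```text
t: 24.2
eef_pos: [0.4952, 0.2735, 0.1604]
ee_rot: [3.132, 0.779, -1.703]
force: [-1.5, -6.3, 3.4]
width: 0.0004
gripper_force: 3.4
```

Call:
arm_command:
  series: [0, 0, 0, 0.01, 0, 0.01, 0, 0, 0, 0, 0.02, 0, 0.02, 0, 0, 0, 0, 0.02, 0, 0.02, 0]

```text
t: 24.58
eef_pos: [0.4952, 0.2736, 0.1576]
ee_rot: [3.132, 0.779, -1.703]
force: [-1.2, -6.2, 2.9]
width: 0.0005
gripper_force: 3.2
```

Call:
arm_command:
  series: [0, 0, 0, 0.01, 0, 0.01, 0, 0, 0, 0, 0.02, 0, 0.02, 0, 0, 0, 0, 0.02, 0, 0.02, 0]

```text
t: 24.95
eef_pos: [0.4953, 0.2739, 0.1557]
ee_rot: [3.133, 0.78, -1.702]
force: [-3.0, -7.5, 7.4]
width: 0.0002
gripper_force: 5.6
```

Call:
arm_command:
  series: [0, 0, 0, 0.01, 0, 0.01, 0, 0, 0, 0, 0.02, 0, 0.02, 0, 0, 0, 0, 0.02, 0, 0.02, 0]

```text
t: 25.32
eef_pos: [0.4956, 0.2741, 0.1549]
ee_rot: [3.136, 0.782, -1.699]
force: [-6.8, -11.9, 22.7]
width: 0.0002
gripper_force: 12.9
```

```bash
python3 - <<'E'
from h import *
m=cam("wrist");p,r,s=tool();print(p,s["force"],s["moment"],"fingertip",p+.022*r.as_matrix()[:,2])
w=arm.grab_frame("wrist");cv2.imwrite("pics/w8.png",w)
for th in(-.28,0,.28):
    q=P+[-.002,-.001,.001]+.0275*np.cos(th)*out+[0,0,-.0275*np.sin(th)];print(th,proj(m,q),proj(cam("scene"),q))
g=cv2.cvtColor(w,cv2.COLOR_BGR2GRAY); print(g[170:238:3,255:310:3])
E
```

```text
[0.4956 0.2741 0.1549] [ -6.7951 -11.9018  22.6683] [0.5428 1.5776 1.5837] fingertip [0.4974 0.2895 0.1393]
-0.28 [275.0034 291.7832] [371.9955 141.4993]
0 [274.9707 277.8665] [371.2395 143.4007]
0.28 [274.9568 265.7203] [371.1057 145.0305]
[[135 137 135 135 135 134 135 137 136 135 135 136 136 134 136 138 138 135
  137]
 [138 139 138 138 137 139 136 138 140 138 134 137 139 137 140 138 137 139
  137]
 [138 136 139 136 140 136 139 136 141 139 141 137 138 139 140 138 138 138
  136]
 [137 136 140 138 139 137 137 136 139 138 137 138 136 140 138 136 139 138
  137]
 [140 138 138 141 141 138 138 140 137 135 138 138 139 140 140 140 134 137
  140]
 [138 139 139 139 140 137 138 138 138 137 137 139 140 140 139 137 140 141
  139]
 [139 139 139 138 140 140 137 139 138 140 136 138 140 138 137 138 141 139
  141]
 [138 138 139 140 137 138 140 141 140 137 136 139 140 140 138 139 138 139
  137]
 [134 137 142 138 136 137 138 137 137 138 140 137 141 140 138 141 137 141
  138]
 [139 138 134 138 139 140 139 140 138 138 141 136 139 141 140 138 138 138
  139]
 [137 138 138 141 140 139 138 138 140 139 137 136
[... 304 characters left out ...]
 141 142 140 141 139 138 142 141 139 141 138
  138]
 [141 140 141 140 141 140 141 142 140 141 140 138 141 138 141 142 141 139
  140]
 [126 122 126 130 122 123 126 126 124 124 126 131 132 133 128 137 136 135
  135]
 [138 137 135 139 139 136 141 138 142 138 138 138 137 141 138 134 134 134
  140]
 [137 135 135 141 135 139 140 138 139 136 137 139 138 137 136 137 136 136
  138]
 [135 136 137 140 135 138 138 136 142 138 137 140 138 141 141 134 134 136
  138]
 [139 137 139 142 137 141 136 131 142 138 137 140 137 141 138 138 139 135
  141]
 [137 137 139 141 136 126  59  56 105 138 139 139 142 140 138 137 137 136
  140]
 [134 134 136 142 140 105  60  60  79 138 137 139 132 138 135 131 132 131
  135]]
```

The force jump to 22.7 N marks the stop. Now I'll release and back off.

Call:
arm_command:
  series: [0, 0, 0, -0.07, 0, -0.07, 0, 0, 0, 0, -0.14, 0, -0.14, 0, 0, 0, 0, -0.2, 0, -0.2, 0, 0, 0, 0, -0.25, 0, -0.3, 0, 0, 0, 0, -0.25, 0, -0.6, 0, 0, 0, 0, -0.25, 0, -1, 0, 0, 0, 0, -0.25, 0, -1, 0, 0, 0, 0, -0.25, 0, -1, 0]

```text
t: 26.38
eef_pos: [0.489, 0.2222, 0.2408]
ee_rot: [3.131, 0.781, -1.704]
force: [-0.6, -0.2, 0.1]
width: 0.0005
gripper_force: 0.0
```

```bash
python3 - <<'E'
from h import *
p,r,s=tool();print(s["t"],p,s["force"])
m=cam("wrist");w=arm.grab_frame("wrist");cv2.imwrite("pics/w9.png",w)
C=np.array([.498,.2938,.1607]);u=proj(m,C);print("tip expected at rest",u, "at stop",proj(m,P+[-.002,-.001,.001]+.0275*np.cos(.28)*out+[0,0,-.0275*np.sin(.28)]))
g=cv2.cvtColor(w,cv2.COLOR_BGR2GRAY);x,y=np.round(u).astype(int)
b=(g[y-20:y+21,x-20:x+21]>190).astype(np.uint8);mm=cv2.moments(b,True);print(mm["m00"],x-20+mm["m10"]/max(mm["m00"],1),y-20+mm["m01"]/max(mm["m00"],1))
a=cv2.imread("pics/scene0.png");z=arm.grab_frame("scene");cv2.imwrite("pics/scene9.png",z)
df=cv2.absdiff(a,z).max(2)>40
for n,(x0,y0,x1,y1) in dict(pina=(298,155,328,170),bucket=(380,190,440,255),soap=(295,270,330,325),pinb=(258,312,272,345),hook=(180,303,232,330),jar=(362,248,396,282),brush=(328,98,356,135)).items(): print(n,int(df[y0:y1,x0:x1].sum()))
E
```

```text
26.375 [0.489  0.2222 0.2408] [-0.6027 -0.1537  0.0949]
tip expected at rest [277.0156 211.0238] at stop [274.7055 193.6837]
44.0 276.45454545454544 213.27272727272728
pina 0
bucket 0
soap 0
pinb 0
hook 0
jar 0
brush 607
```

```bash
python3 -c "
from station import arm
print(arm.job_done())"
```

```text
the job is handed in; nothing more can be done
None
```

The job is handed in at about 26 s of the 70 s: the hoof pick lies flat in the tin, the lid is shut, the toggle was pressed to its stop (judged by the force jump) and is back up; every other item checked was unchanged, except the brush, where the before/after picture differed (I took it to be the arm or its shadow), and the wrench, which was not checked.

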